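# Move three circuit boards round the bench stations

## Robot

A 6-joint arm with a two-finger parallel gripper is mounted at the origin on the work surface. World frame = base frame: x ahead of the robot, y to its left, z up, the work surface at z = 0. Lengths are in mm, angles in rad, forces in N, time in s.
With the tool pointing down it reaches from about 300 to 775 mm from the base axis. Payload 14.6 kg.
Tool frame: the origin (TCP) lies on the centre line of the jaws, within the pads' length; the fingertips stand 19 mm ahead of it and the grasp point (between the pads) is the TCP (bot.tip_reach is the distance from the TCP to the fingertips, in mm); z points along the fingers, y is the line along which they close (so a half turn about z gives the same grasp; the last joint's range is limited). The gripper opens to 85 mm and grips with 20 to 120 N. Pads are 22 mm wide; open, the fingers measure 114 mm over their backs; the gripper's body (76 mm by 85 mm) begins 54 mm behind the grasp point. The pads swing forward as they close: fully open they stand 13 mm farther back than shut.
Start: joints at [1.039, 0.3, 1.521, -0, 1.321, -0.067], TCP at [246.53, 491.643, 250.281] pointing down, gripper open.
Joint ranges: [-3.03, 3.03], [-0.79, 2.21], [0.23, 2.52], [-1.04, 4.18], [0, 3.07], [-2.55, 2.55]. Speed limits (rad/s): [2.22, 2.22, 2.57, 3.14, 3.14, 3.14].

## Interface

Orientations are given as a unit quaternion [w, x, y, z].
In Python, from rig import bot gives the robot as it stands. Calls block until the motion is done:
- bot.move_to(position, orientation): joint-space move of the TCP to a pose.
- bot.servo_line(position, attitude=None, speed=150, until_force=None): straight line of the TCP; attitude=None keeps the orientation; speed is the mean speed in mm/s. With until_force (N) it stops when the force on the tool has changed by that much, and returns True; else False.
- bot.move_joints(angles): joint-space move.
- bot.move_gripper(opening, grip_force=None): finger opening in mm; grip_force is the grip in N (None keeps the last); returns when the fingers have stopped.
- bot.dwell(seconds).
- bot.ik(position, orientation): joint angles nearest the present ones, or None.
- bot.read_state(): the state.
- bot.read_camera(name): name is "scene" or "top" or "wrist"; returns a dict with "image" (400x640x3 uint8, blue, green, red), "depth" (400x640 float32, mm along the optical axis (not along the pixel's ray), 0 where there is no reading), "fovy" (degrees; the focal length in pixels is half the picture's height over the tangent of half this angle, whatever the lens; pixels are square), "cx", "cy" (the principal point, pixels), "eye" and "attitude" of the camera in the world; the wrist camera has in their place "mount" (4x4, takes a point from camera to tool coordinates, whose origin is the TCP and whose axes are the flange's). Camera axes: x right, y down, z forward; pixel columns grow to the right and rows downward; lengths in mm; the calibration is good to about 2 mm. A picture is of the moment at which its call begins: read the wrist's pose just before it.
A pose or a line that the arm cannot do raises bot.MotionError and nothing moves.
- bot.finish_job(): hands the job in; it is judged then, once.
The state is a dict: "clock": time; "joint_positions": joint angles; "qvel": joint speeds; "effort": joint torques, N m; "ee_pos": TCP position; "tool_rot": TCP orientation; "ft_force": force on the tool from outside, world axes, zero at the start; "moment": the same for the moment, N m; "grip_width": finger opening in mm; "grip_force": force on a finger pad.
Only numpy, scipy, OpenCV 4.12 (cv2) and the standard library are available. Lean on these libraries where they do the work, as an engineer would, in place of code of your own. Each camera call takes 0.05 s, during which the arm holds its last target. There are 200 camera calls.

## Task

Each of the three circuit boards is due at its next station: the transformer board goes from the soldering frame to the light box for inspection, the heat-sink board from the light box into the nest of the test fixture, and the capacitor board, which failed its test, from the test fixture back onto the rails of the soldering frame. Each must lie flat, centred and lengthwise in its station. The black anti-static tray is the only spare place: never lay a board on the bare bench or let it touch another board; set the boards down gently, do not drop them, and leave the flux bottle standing.

Things in the scene. Friction and masses are not known exactly. Their poses are not given: they have to be found in the camera images.
- transformer_board: Board with the transformer, a block 40 (board x) x 30 (board y) x 34 mm high in its middle, dark steel core, tape-yellow winding. Lift by the block, fingers closing along board y. Starts on the soldering frame; about 0.17 kg. Green board 80 x 60 x 2.4 mm, chips up to 9 mm high at the short ends; origin: centre of its underside, x along the 80 mm side, z up; a half turn makes no difference.
- heatsink_board: Board with the heat sink, a bare aluminium finned block 48 (board x) x 24 (board y) x 38 mm high in its middle. Lift by the block, fingers closing along board y. Starts on the light box; about 0.12 kg. Green board 80 x 60 x 2.4 mm, chips up to 9 mm high at the short ends; origin: centre of its underside, x along the 80 mm side, z up; a half turn makes no difference.
- capacitor_board: Board with the big capacitor, a dark upright can 30 mm in diameter, 40 mm high, bright top, in its middle. Lift by the can, fingers closing along board y. Starts in the test fixture; about 0.10 kg. Green board 80 x 60 x 2.4 mm, chips up to 9 mm high at the short ends; origin: centre of its underside, x along the 80 mm side, z up; a half turn makes no difference.
- solder_frame: Soldering frame, fixed: grey base 120 x 112 mm, two aluminium rails along its x. The board lies on the rails' inner ledges, 40 mm above the bench, its 80 mm side along x, between shoulders 76 mm apart and 3 mm higher than the ledges; gap between the ledges 32 mm. Origin on the bench directly below the centre of the board's place.
- light_box: Light box, fixed: grey housing 132 x 118 mm (56 mm in front of the origin, 76 mm behind), white opal panel 104 x 98 mm, 30 mm above the bench, in a bezel 2 mm higher; dimmer knob (10 mm above the panel) and switch on the back strip (+x). The board lies mid-panel, 80 mm side along x. Origin on the bench directly below the panel's centre.
- test_fixture: Test fixture, fixed: black box 132 x 116 mm (56 mm in front of the origin, 76 mm behind) with a grey nest, a recess 96 x 76 mm (long side along station x), brass spring probes, dark rim 3 mm high; terminals at the back (+x), 9 mm above the nest floor. The board lies in the recess, 40 mm above the bench. Origin on the bench below the recess's centre.
- esd_tray: Empty black anti-static tray, fixed, 122 x 118 mm, rim 8 mm high and 3 mm thick, floor 3 mm above the bench: the spare place. Origin on the bench below its centre, x along the 122 mm side.
- flux_bottle: Slim white flux bottle with a black cap, 32 mm in diameter, 85 mm high, standing loose between the robot and the stations; origin at the centre of its foot. Not to be knocked over.
- table: The white bench top, at z = 0. The equipment and loose tools on it stay lower than 90 mm among the stations, boards included.
There are look-alikes about, which are no part of the job. What is shaped like the capacitor_board but purple is not meant.

How it is judged:
By the outcome, as a careful person would: the job done as asked, in the order asked, and still so for the second after the job is handed in, with the robot touching nothing.
It also fails if it takes over 125 s, if anything falls off the work surface, if the arm or the gripper's body presses on something with over 40 N, if the wrist force passes 120 N, or if a joint passes its speed limit or range.

## Working session

There is one attempt and no reset: what is moved stays moved. The work goes in short steps, each a Python script; the robot and the scene stay as the last script left them, time stands still between calls to the robot, and variables do not carry over. Pictures are saved under pics/ and viewed, at most 14 in all, crops included, and the job is handed in when it is done.

```bash
mkdir -p pics; ls
python3 - <<'E'
from rig import bot
import cv2,numpy as np
for n in("top","scene"):
    c=bot.read_camera(n); cv2.imwrite(f"pics/{n}0.png",c["image"]); np.savez(f"{n}0.npz",**c)
    print(n,c["fovy"],c["cx"],c["cy"],c["eye"],c["attitude"],(c["depth"]>0).mean())
print(bot.read_state())
E
```

```text
pics
top 48.525377845628505 318.91489569899517 196.70218561233045 [ 252.05949329   79.43941609 1216.83847124] [ 0.07571632 -0.69873946  0.70767676 -0.0722759 ] 0.996015625
scene 42.20043501059157 327.40705404972516 203.03957858736555 [1373.60637191  -88.77697006 1110.5665804 ] [-0.25999805  0.72274236  0.60206612 -0.21808458] 0.9959921875
{'clock': 0.1, 'joint_positions': array([ 1.03937720e+00,  3.00420033e-01,  1.52150784e+00, -4.90502987e-06,
        1.32068213e+00, -6.65809923e-02]), 'qvel': array([ 0.00087125, -0.00474313, -0.00128743, -0.00121044, -0.00108265,
       -0.00110619]), 'effort': array([ 2.92530385e-03, -5.44377387e+01, -3.62369835e+01,  1.73186675e-05,
        2.99171210e-03,  4.85802971e-06]), 'ee_pos': array([246.45513381, 491.48804265, 249.78029442]), 'tool_rot': array([-1.47567242e-04,  2.30331595e-01,  9.73112068e-01, -4.86805659e-04]), 'ft_force': array([-0.43358957,  1.02900197, -0.91772674]), 'moment': array([-0.00904696, -0.02407646,  0.00226766]), 'grip_force': 0.0, 'grip_width': 85.27885982293445}
```

View pics/top0.png

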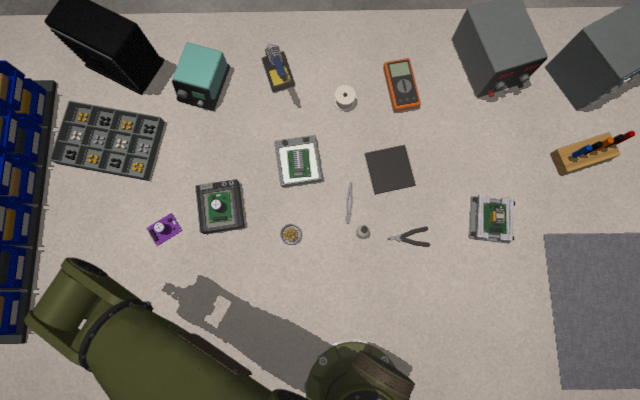

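View pics/scene0.png

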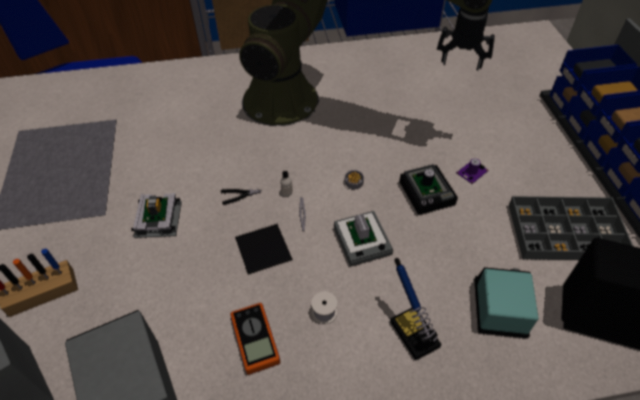

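The top view shows the test fixture at (219,206), the light box at (299,161), the tray at (390,169), the soldering frame at (492,218) and the flux bottle at (363,232). The purple decoy is at (164,229). Next I get rough positions from depth.

```bash
cat > h.py <<'E'
import numpy as np, cv2
from scipy.spatial.transform import Rotation as R
def q2R(q): q=np.asarray(q); return R.from_quat(q[[1,2,3,0]]).as_matrix()
def cam_pose(c,ee=None,rot=None):
    if "mount" in c:
        M=np.asarray(c["mount"]); T=q2R(rot); return T@M[:3,:3], T@M[:3,3]+ee
    return q2R(c["attitude"]), np.asarray(c["eye"])
def rays(c,uv,A):
    f=200/np.tan(np.radians(float(c["fovy"]))/2); uv=np.atleast_2d(uv).astype(float)
    return np.c_[(uv[:,0]-c["cx"])/f,(uv[:,1]-c["cy"])/f,np.ones(len(uv))]@A.T
def on_plane(c,uv,z,pose):
    A,e=pose; d=rays(c,uv,A); return e+d*((z-e[2])/d[:,2])[:,None]
def cloud(c,pose):
    A,e=pose; v,u=np.mgrid[0:400,0:640]; d=rays(c,np.c_[u.ravel(),v.ravel()],A)
    return (e+d*np.asarray(c["depth"]).reshape(-1,1)).reshape(400,640,3)
def down(yaw):  # tool z down, tool y along world direction yaw+90deg
    x=np.array([np.cos(yaw),np.sin(yaw),0]); y=np.array([np.sin(yaw),-np.cos(yaw),0])
    q=R.from_matrix(np.c_[x,y,[0,0,-1]]).as_quat(); return q[[3,0,1,2]]
def rect(pts):  # world xy -> centre, size(long,short), yaw of long side folded to (-90,90]
    (cx,cy),(w,h),a=cv2.minAreaRect(np.asarray(pts,np.float32)[:,:2])
    if w<h: w,h,a=h,w,a+90
    return np.array([cx,cy]),(w,h),(a+90)%180-90
E
python3 - <<'E'
from h import *
c=dict(np.load("top0.npz")); p=cam_pose(c); P=cloud(c,p)
for n,(u,v) in dict(fix=(219,206),light=(299,161),tray=(390,169),frame=(492,218),bottle=(363,232)).items():
    r=10 if n=="bottle" else 36
    Q=P[v-r:v+r,u-r:u+r].reshape(-1,3)
    m=(Q[:,2]>(20 if n!="tray" else 4.5))
    if n=="tray":
        g=c["image"][v-r:v+r,u-r:u+r].max(2).ravel(); m=g<85
    k=cv2.morphologyEx(m.reshape(2*r,2*r).astype(np.uint8),cv2.MORPH_OPEN,np.ones((3,3)))
    nl,lab,st,_=cv2.connectedComponentsWithStats(k); i=1+np.argmax(st[1:,4]); m=(lab==i).ravel()
    print(n,P[v,u].round(),rect(Q[m]),np.percentile(Q[m,2],[5,50,95,100]).round())
E
```

```text
Traceback (most recent call last):
  File "h.py", line 20, in rect
    (cx,cy),(w,h),a=cv2.minAreaRect(np.asarray(pts,np.float32)[:,:2])
                    ~~~~~~~~~~~~~~~^^^^^^^^^^^^^^^^^^^^^^^^^^^^^^^^^^
cv2.error: OpenCV(4.12.0) /io/opencv/modules/imgproc/src/convhull.cpp:143: error: (-215:Assertion failed) total >= 0 && (depth == CV_32F || depth == CV_32S) in function 'convexHull'
```

```bash
sed -i 's/np.asarray(pts,np.float32)\[:,:2\]/np.ascontiguousarray(np.asarray(pts)[:,:2],np.float32)/' h.py
python3 - <<'E'
from h import *
c=dict(np.load("top0.npz")); p=cam_pose(c); P=cloud(c,p)
for n,(u,v) in dict(fix=(219,206),light=(299,161),tray=(390,169),frame=(492,218),bottle=(363,232)).items():
    r=10 if n=="bottle" else 36
    Q=P[v-r:v+r,u-r:u+r].reshape(-1,3)
    m=(Q[:,2]>(20 if n!="tray" else 4.5))
    if n=="tray":
        g=c["image"][v-r:v+r,u-r:u+r].max(2).ravel(); m=g<85
    k=cv2.morphologyEx(m.reshape(2*r,2*r).astype(np.uint8),cv2.MORPH_OPEN,np.ones((3,3)))
    nl,lab,st,_=cv2.connectedComponentsWithStats(k); i=1+np.argmax(st[1:,4]); m=(lab==i).ravel()
    print(n,P[v,u].round(),rect(Q[m]),np.percentile(Q[m,2],[5,50,95,100]).round())
E
```

```text
fix [472. 344.  84.] (array([375.98602295, 275.09710693]), (434.000244140625, 161.872314453125), 37.19608688354492) [  35.   43.   81. 1217.]
light [594. 136.  73.] (array([463.28704834, 121.29634094]), (430.00750732421875, 117.84402465820312), 8.031126976013184) [  27.   33.   68. 1217.]
tray [ 589. -119.    0.] (array([443.85150146, -68.52378845]), (458.7878112792969, 155.6369171142578), -18.91063690185547) [   0.    4.    9. 1217.]
frame [ 434. -369.   67.] (array([ 388.25872803, -179.06222534]), (567.7849731445312, 138.25155639648438), -75.90097332000732) [  29.   43.   77. 1217.]
bottle [400. -29.  75.] (array([340.84899902,  25.88636017]), (205.0076446533203, 31.27085304260254), -39.76888656616211) [  32.   59.   88. 1217.]
```

Run:
```python
from h import *; from rig import bot
ims=[]
for n,(x,y) in dict(fix=(472,344),light=(594,136),tray=(589,-119),frame=(434,-369)).items():
    try: bot.move_to([x,y,270],down(0))
    except bot.MotionError as e: print(n,e); continue
    bot.dwell(0.15)
    s=bot.read_state(); c=bot.read_camera("wrist")
    np.savez(f"w_{n}.npz",ee=s["ee_pos"],rot=s["tool_rot"],**c); ims.append(c["image"])
    A,e=cam_pose(c,s["ee_pos"],s["tool_rot"]); print(n,s["clock"],s["ee_pos"].round(),e.round(),A[:,2].round(2),c["fovy"],s["joint_positions"].round(2))
m=np.vstack([np.hstack(ims[:2]),np.hstack(ims[2:4])]); cv2.imwrite("pics/w.png",cv2.resize(m,(800,500)))
print(bot.tip_reach)
```

```text
fix 2.1583 [472. 344. 270.] [541. 345. 394.] [-0.27 -0.   -0.96] 70.22807003457939 [0.57 0.36 1.39 0.   1.39 2.14]
light 3.3083 [594. 137. 270.] [663. 138. 394.] [-0.27 -0.   -0.96] 70.22807003457939 [0.17 0.42 1.31 0.   1.41 1.74]
tray 4.5083 [ 589. -118.  270.] [ 659. -117.  394.] [-0.27 -0.   -0.96] 70.22807003457939 [-0.26  0.4   1.34  0.    1.4   1.31]
frame 5.8417 [ 435. -368.  270.] [ 504. -367.  394.] [-0.27 -0.   -0.96] 70.22807003457939 [-0.77  0.33  1.44  0.    1.38  0.8 ]
19.0
```

View pics/w.png

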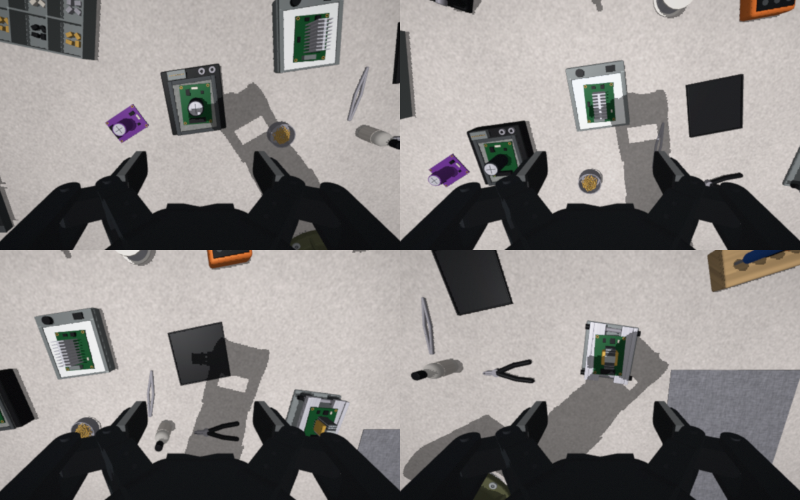

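```bash
cat > meas.py <<'E'
from h import *
ZT=dict(fix=42.4,light=32.4,frame=42.4)
def big(m):
    k=cv2.morphologyEx(m.astype(np.uint8),cv2.MORPH_OPEN,np.ones((3,3)))
    n,l,s,_=cv2.connectedComponentsWithStats(k); return l==1+np.argmax(s[1:,4])
def load(f):
    d=dict(np.load(f)); pose=cam_pose(d,d["ee"],d["rot"]); return d,pose,cloud(d,pose)
def green(d): 
    h=cv2.cvtColor(d["image"],cv2.COLOR_BGR2HSV); return (h[...,0]>45)&(h[...,0]<85)&(h[...,1]>90)&(h[...,2]>25)
def uv(m): v,u=np.nonzero(m); return np.c_[u,v]
E
python3 - <<'E'
from meas import *
C=dict(fix=(472,344),light=(594,136),tray=(589,-119),frame=(434,-369))
for n,c0 in C.items():
    d,p,P=load(f"w_{n}.npz"); near=(np.hypot(P[...,0]-c0[0],P[...,1]-c0[1])<105)&(d["depth"]>0)
    Z=P[...,2]; hsv=cv2.cvtColor(d["image"],cv2.COLOR_BGR2HSV)
    f=lambda r:(r[0].round(1),np.round(r[1],1),round(r[2],1))
    print(n,"bench z",np.median(Z[near&(Z<8)]) if (near&(Z<8)).any() else None)
    if n!="tray":
        print(" board",f(rect(on_plane(d,uv(big(near&green(d)&(abs(Z-ZT[n])<6))),ZT[n],p))))
        t=big(near&(Z>ZT[n]+25)); zt=np.median(Z[t]); print(" block top",zt.round(1),f(rect(P[t])), P[t].mean(0).round(1))
        h=near&(Z>20)&(Z<50); h=big(h); print(" housing",f(rect(P[h])),np.histogram(Z[h],np.arange(20,52,2))[0])
    if n=="light":
        w=big(near&(hsv[...,2]>225)&(hsv[...,1]<40)&(abs(Z-30)<5)); print(" panel",f(rect(on_plane(d,uv(w),30,p))))
    if n=="tray":
        w=big(near&(hsv[...,2]<75)); print(" tray",f(rect(on_plane(d,uv(w),6,p))),np.percentile(Z[w],[5,50,95]))
    ys,xs=np.nonzero(near); 
    cr=d["image"][max(ys.min(),0):ys.max(),xs.min():xs.max()]; cv2.imwrite(f"pics/c_{n}.png",cv2.resize(cr,(400,300)))
cv2.imwrite("pics/c.png",np.vstack([np.hstack([cv2.imread(f"pics/c_{a}.png") for a in q]) for q in(("fix","light"),("tray","frame"))]))
E
```

```text
fix bench z 0.24816337083302642
 board (array([479.2, 353. ]), array([78.8, 58.6]), 4.6)
 block top 332.5 (array([476.3, 345. ]), array([149.5,  34.9]), -90.0) [481.9 345.  329. ]
 housing (array([484.1, 356.8]), array([132.2, 116.2]), 8.4) [   0    0    0    0    0    0    1   64 1094 1937 1486 3201  545  365
   84]
light bench z 0.2562131326640156
 board (array([601.4, 150.8]), array([76.2, 37.8]), 0.2)
 block top 332.6 (array([597.8, 138.2]), array([149.8,  34.7]), -89.9) [603.7 138.3 329.2]
 housing (array([612.8, 141.8]), array([132.1, 118.2]), 8.2) [  15   91   96   10 1216 3461 2944  227  103  104  136   24    4    2
    3]
 panel (array([603.8, 139.8]), array([102.5,  96.8]), 8.4)
tray bench z 1.0833054392005863
 tray (array([ 326.1, -116.4]), array([1134.5,  303.6]), -89.8) [293.25481538 333.00031339 350.74203451]
frame bench z 0.3027435298281773
 board (array([ 440.6, -385.1]), array([77.4, 58.2]), -4.3)
 block top 332.4 (array([ 439.1, -367.2]), array([149.4,  34.4]), -89.7) [ 444.9 -367.3  329. ]
 housing (array([ 441.1, -386.2]), array([116. , 111.9]), -7.5) [   0    1   43  176  205   34    2    6    9  695 1517 2435  288   28
    8]
```

View pics/c.png

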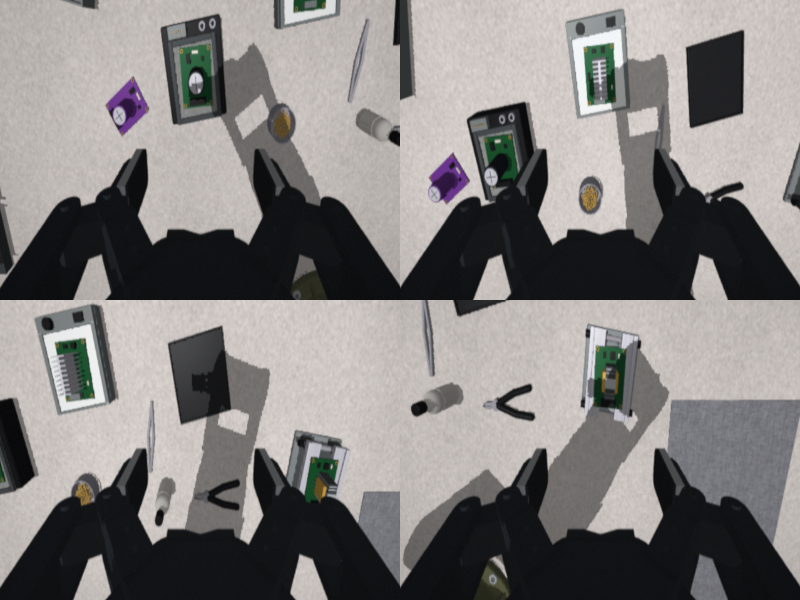

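The crops show all four stations clearly. The gripper contaminated the block masks (Z>300), so I limit Z and take a closer look at the frame.

Run:
```python
from meas import *; from rig import bot
bot.move_to([435,-386,185],down(np.radians(-6))); bot.dwell(.15)
s=bot.read_state(); c=bot.read_camera("wrist"); np.savez("w_frame2.npz",ee=s["ee_pos"],rot=s["tool_rot"],**c)
cv2.imwrite("pics/frame2.png",c["image"])
C=dict(fix=(474,355),light=(603,140),tray=(589,-119),frame=(441,-386),frame2=(441,-386))
f=lambda r:(r[0].round(1),np.round(r[1],1),round(r[2],1))
for n,c0 in C.items():
    d,p,P=load(f"w_{n}.npz"); Z=P[...,2]; n=n[:5]
    near=(np.hypot(P[...,0]-c0[0],P[...,1]-c0[1])<110)&(d["depth"]>0)&(Z<120); 
    hsv=cv2.cvtColor(d["image"],cv2.COLOR_BGR2HSV); print(n)
    if n!="tray":
        t=big(near&(Z>ZT[n]+22)); zt=np.percentile(Z[t],95); t=big(t&(Z>zt-4)); print(" top",zt.round(1),f(rect(P[t])), P[t].mean(0).round(1))
        print(" board",f(rect(on_plane(d,uv(big(near&green(d)&(abs(Z-ZT[n])<6))),ZT[n],p))))
        h=big(near&(Z>25)&(Z<50)); print(" housing",f(rect(P[h])))
        h=big(near&(Z>38)&(Z<50)&~green(d)); print(" high",f(rect(P[h])))
    else:
        w=big(near&(hsv[...,2]<75)); print(" tray",f(rect(on_plane(d,uv(w),6,p))),np.percentile(Z[w],[5,50,95]))
```

```text
fix
 top 84.2 (array([478.7, 353.3]), array([28.5, 28. ]), -0.2) [479.  353.4  82.9]
 board (array([479.2, 353. ]), array([78.8, 58.6]), 4.6)
 housing (array([484.1, 356.8]), array([132.2, 116.2]), 8.4)
 high (array([482.4, 358.2]), array([130.7, 100.4]), 7.1)
light
 top 71.6 (array([600.2, 139.1]), array([33.1,  4.8]), 5.8) [600.3 139.4  70.7]
 board (array([601.4, 150.8]), array([76.2, 37.8]), 0.2)
 housing (array([612.4, 141.1]), array([131.1, 115.1]), 8.2)
 high (array([661. , 179.1]), array([14.5, 13.9]), 89.9)
tray
 tray (array([ 588.7, -117.3]), array([121.6, 116.8]), 11.8) [2.00289139 3.33207541 7.384511  ]
frame
 top 77.7 (array([ 439.3, -384.5]), array([40.3, 18.7]), -2.7) [ 439.8 -384.4   76.6]
 board (array([ 440.6, -385.1]), array([77.4, 58.2]), -4.3)
 housing (array([ 441.1, -386.2]), array([116. , 111.9]), -7.5)
 high (array([ 437.2, -416.8]), array([115.7,  30.2]), -7.7)
frame
 top 77.6 (array([ 439.5, -384.6]), array([40.1, 18.8]), -5.3) [ 440.4 -384.7   76.7]
 board (array([ 440.1, -384.6]), array([79., 58.]), -4.4)
 housing (array([ 441.4, -386.2]), array([115.9, 112.1]), -7.3)
 high (array([ 437.3, -417. ]), array([115.7,  30.2]), -7.5)
```

View pics/frame2.png

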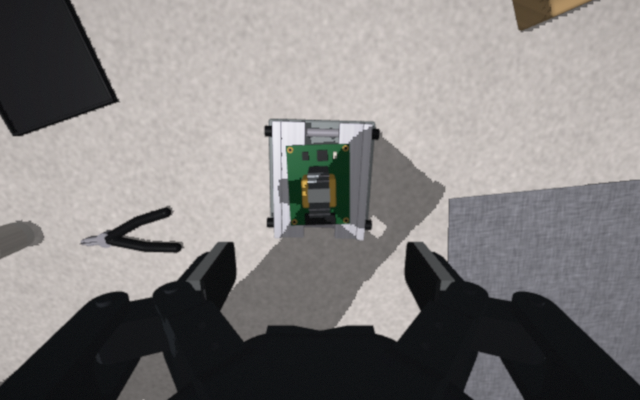

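```bash
cat > act.py <<'E'
from meas import *; from rig import bot
OFF=29.4           # TCP above the board's underside when gripped
TRAY=(588.7,-117.3,11.8,3); FRAME=(441.2,-386.2,-7.4,40); LIGHT=(603.4,140.1,8.3,30); FIX=(474.2,355.3,8.4,40)
HI=190
def pose(x,y,z,deg): return [x,y,z],down(np.radians(deg))
def pick(x,y,deg,surf,w=60):
    bot.move_gripper(w,40); bot.move_to(*pose(x,y,HI,deg))
    bot.servo_line([x,y,surf+OFF+25],speed=150)
    hit=bot.servo_line([x,y,surf+OFF],speed=40,until_force=8)
    s=bot.read_state(); print("down",hit,s["ee_pos"].round(1),s["ft_force"].round(1))
    bot.move_gripper(5,40); s=bot.read_state(); print("grip",s["grip_width"].round(1),s["grip_force"],s["clock"])
    bot.servo_line([x,y,surf+OFF+15],speed=40); bot.servo_line([x,y,HI],speed=200)
    s=bot.read_state(); print("lift",s["grip_width"].round(1),s["ft_force"].round(1))
def place(x,y,deg,surf,w=60):
    bot.move_to(*pose(x,y,HI,deg)); bot.dwell(.1)
    bot.servo_line([x,y,surf+OFF+15],speed=150); bot.dwell(.15)
    hit=bot.servo_line([x,y,surf+OFF-3],speed=15,until_force=2.5)
    s=bot.read_state(); print("place",hit,s["ee_pos"].round(1),s["ft_force"].round(1))
    bot.move_gripper(w); bot.servo_line([x,y,surf+OFF+30],speed=80); bot.servo_line([x,y,HI],speed=200); bot.dwell(.1)
def look(name):
    s=bot.read_state(); c=bot.read_camera("wrist"); np.savez(f"w_{name}.npz",ee=s["ee_pos"],rot=s["tool_rot"],**c)
    cv2.imwrite(f"pics/{name}.png",c["image"]); print(name,s["clock"]); return load(f"w_{name}.npz")
def board(L,c0,surf):
    d,p,P=L; Z=P[...,2]; near=(np.hypot(P[...,0]-c0[0],P[...,1]-c0[1])<80)&(d["depth"]>0)&(Z<120); zt=surf+2.4
    g=big(cv2.morphologyEx((near&green(d)&(abs(Z-zt)<6)).astype(np.uint8),cv2.MORPH_CLOSE,np.ones((5,5))))
    r=rect(on_plane(d,uv(g),zt,p)); print(" board",r[0].round(1),np.round(r[1],1),round(r[2],1),"z",np.percentile(Z[g],[10,50,90]).round(1))
    t=near&(Z>zt+24)
    if t.sum()>30: t=big(t); r=rect(P[t]); print(" block",r[0].round(1),np.round(r[1],1),round(r[2],1),"top",np.percentile(Z[t],95).round(1))
E
python3 - <<'E'
from act import *
pick(440.0,-384.7,-4.4,40)
d,p,P=look("frame_empty"); Z=P[...,2]
near=(np.hypot(P[...,0]-441,P[...,1]+386)<80)&(Z>25)&(Z<50); r=rect(P[near]); print(r)
place(*TRAY); L=look("tray_T"); board(L,TRAY[:2],3)
E
```

```text
down False [ 440.1 -384.8   69.5] [0.3 0.1 0.6]Traceback (most recent call last):
  File "<stdin>", line 2, in <module>
  File "act.py", line 11, in pick
    bot.move_gripper(5,40); s=bot.read_state(); print("grip",s["grip_width"].round(1),s["grip_force"],s["clock"])
                                                             ^^^^^^^^^^^^^^^^^^^^^
AttributeError: 'float' object has no attribute 'round'
```

```bash
sed -i 's/s\["grip_width"\].round(1)/round(float(s["grip_width"]),1)/' act.py
python3 - <<'E'
from act import *
s=bot.read_state(); print(s["grip_width"],s["grip_force"],s["clock"])
x,y=440.0,-384.7
bot.servo_line([x,y,84],speed=40); bot.servo_line([x,y,HI],speed=200)
s=bot.read_state(); print("lift",s["grip_width"],s["ft_force"].round(1))
d,p,P=look("frame_empty"); Z=P[...,2]
near=(np.hypot(P[...,0]-441,P[...,1]+386)<80)&(Z>25)&(Z<50); print(rect(P[near]))
place(*TRAY); L=look("tray_T"); board(L,TRAY[:2],3)
E
```

```text
29.47055001316463 40.9024053812027 9.0917
lift 29.555030344379176 [ 0.8  0.7 -1.6]
frame_empty 10.2917
(array([ 445.63546753, -386.7956543 ]), (111.736572265625, 107.44567108154297), 82.68851470947266)
place True [ 588.7 -117.3   32.8] [-0.8  1.2  5.7]
tray_T 15.5833
 board [ 588.7 -116.8] [80.  60.5] 11.9 z [4.6 5.6 6.6]
 block [ 588.  -116.1] [40.4 28.6] 12.6 top 40.7
```

View pics/tray_T.png

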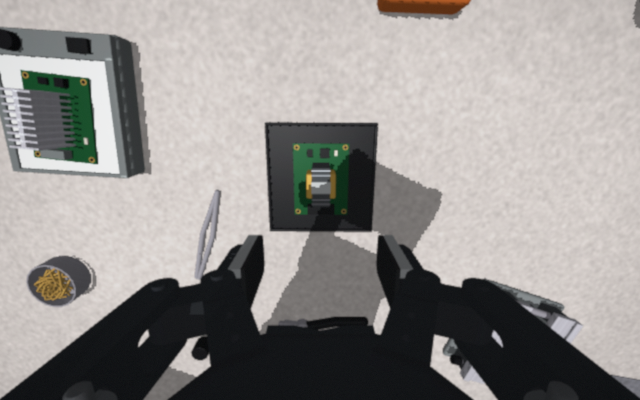

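View pics/frame_empty.png

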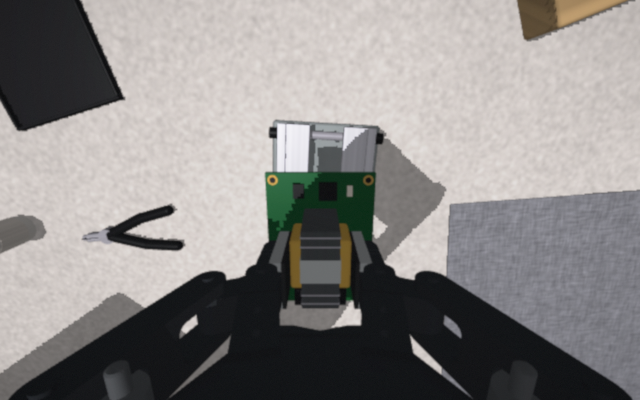

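The transformer board sits in the tray's middle at (320,180), lengthwise. The soldering frame is free. Next is a close look at the capacitor board.

Run:
```python
from act import *
bot.move_to(*pose(476,354,HI,5)); bot.dwell(.15); L=look("fix2"); board(L,FIX[:2],40)
d,p,P=L; Z=P[...,2]; near=(np.hypot(P[...,0]-484,P[...,1]-357)<110)&(Z>25)&(Z<50); print(rect(P[big(near)]))
```

```text
fix2 17.55
 board [479.4 353.1] [77.6 58.8] 5.0 z [41.7 42.6 43.5]
 block [479.3 353.5] [29.  28.9] -53.7 top 83.9
(array([484.24627686, 356.59417725]), (132.09019470214844, 116.25957489013672), 8.285887718200684)
```

View pics/fix2.png

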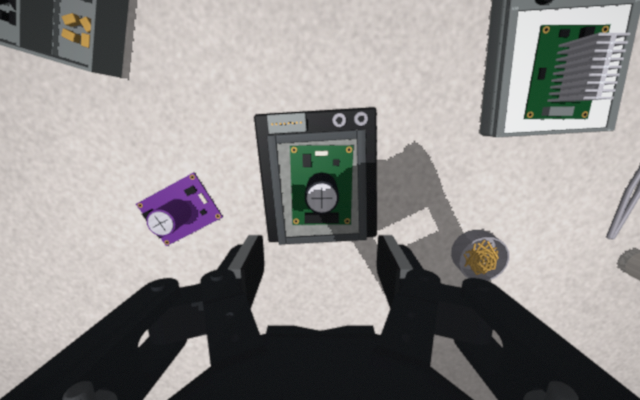

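The green capacitor board is in the nest with its can at (322,197), and the purple decoy is at (180,210). Picking the capacitor board now.

Run:
```python
from act import *
pick(479.3,353.3,5.0,40)
place(*FRAME); L=look("frame_C"); board(L,FRAME[:2],40)
bot.move_to(*pose(600,139,HI,6)); bot.dwell(.15); L=look("light2"); board(L,LIGHT[:2],30)
```

```text
down False [479.4 353.4  69.5] [ 0.6 -0.3 -0.5]
grip 29.3 39.479236006736755 20.0
lift 28.8 [ 0.2  0.4 -1.3]
place True [ 441.2 -386.2   69.8] [-0.4  0.6  5.8]
frame_C 27.4583
 board [ 440.9 -385.7] [78.5 58.1] -7.7 z [41.7 42.6 43.6]
 block [ 441. -385.] [29.2 28.8] 81.7 top 84.0
light2 29.6333
 board [602.2 139.1] [77.8 57.7] 5.2 z [31.7 32.6 33.6]
 block [601.6 139.5] [48.2 24. ] 5.3 top 71.3
```

```bash
python3 -c "
import cv2,numpy as np
a=[cv2.imread(f'pics/{n}.png')[90:290,170:570] for n in('frame_C','light2')]
cv2.imwrite('pics/m1.png',cv2.resize(np.vstack(a),(600,600)))"
```

```text
(no output)
```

View pics/m1.png

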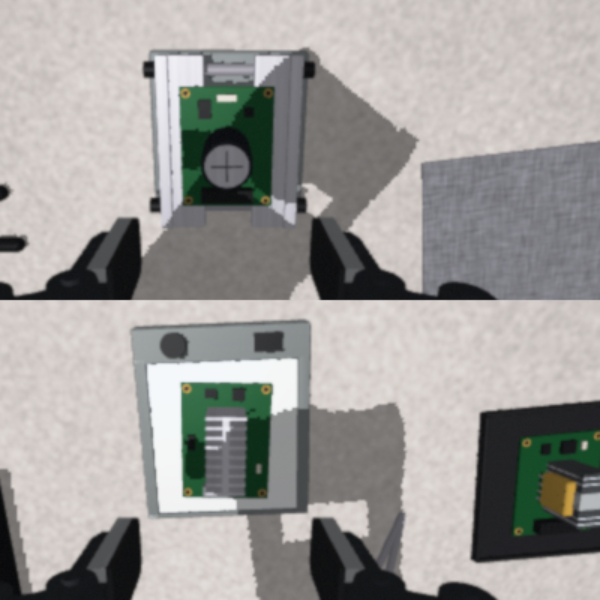

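Top crop: the capacitor board lies between the frame's shoulders at (227,145). Bottom crop: the heat-sink board is on the panel at (227,440), yaw 5°. Now the heat sink goes to the nest, then the transformer to the light box.

Run:
```python
from act import *
pick(602.0,139.3,5.2,30)
place(*FIX); L=look("fix_H"); board(L,FIX[:2],40)
pick(588.5,-116.8,11.9,3)
place(*LIGHT); L=look("light_T"); board(L,LIGHT[:2],30)
bot.move_to([330,0,330],down(0)); c=bot.read_camera("top"); cv2.imwrite("pics/end.png",c["image"])
a=[cv2.imread(f'pics/{n}.png')[90:290,170:570] for n in('fix_H','light_T')]
cv2.imwrite('pics/m2.png',cv2.resize(np.vstack(a+[c["image"][100:300,150:550]]),(400,600)))
```

```text
down False [602.1 139.3  59.5] [-0.3 -0.   0.6]
grip 23.6 40.724523067474365 32.1917
lift 23.8 [ 0.   0.7 -1.5]
place True [474.2 355.3  69.7] [-0.3 -0.4  5.2]
fix_H 38.1083
 board [474.1 355.9] [79.5 58.8] 8.4 z [41.7 42.6 43.6]
 block [473.5 356.3] [48.5 23.8] 8.4 top 81.3
down False [ 588.6 -116.8   32.5] [-0.1  1.1  1.7]
grip 29.3 41.02827072143555 42.325
lift 29.2 [-0.2 -0.3 -1.7]
place True [603.4 140.1  59.8] [-1.1 -0.3  5.1]
light_T 48.4833
 board [603.4 140.7] [76.8 57.8] 8.3 z [31.7 32.6 33.5]
 block [602.8 141.1] [40.4 28.8] 8.8 top 67.7
```

View pics/m2.png

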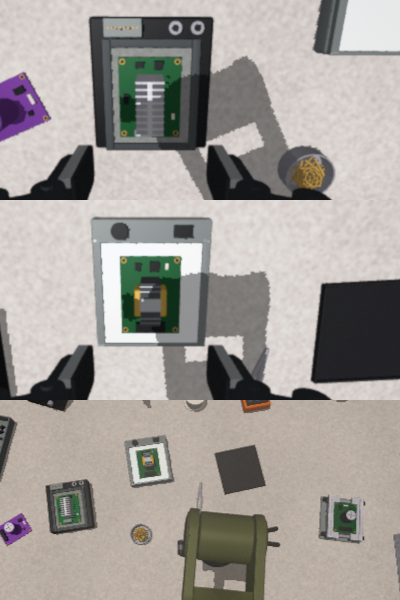

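The heat-sink board is in the nest, the transformer board is mid-panel and the capacitor board is on the rails. All three are centred and the tray is empty. The bottle is hidden under the arm, but the gripper stayed more than 200 mm above it.

```bash
python3 -c "
from rig import bot
bot.dwell(.3); print(bot.finish_job())"
```

```text
the job is handed in; nothing more can be done
None
```

The job is handed in: all three boards lie flat, lengthwise and within about 1 mm of centre in their stations, using about 50 s of the 125 s allowed. The flux bottle was behind the arm in the last picture, so I couldn't check it there, but nothing came near it.

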